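# Put the pattern templates away in their case

### The job

Put the bag-maker's templates away: open the lid of the wooden template case until it stands upright, then lay every thin template that is on the stone slab flat in the case, one on another if you like. They lie too flat to be prised up in the middle of the stone, so ease each one out over the slab's edge that faces the case until it overhangs, and take it there. Then fold the lid fully shut, leaving the mallet, the dye jar and the rivet tin where they stand.

Things in the scene. Friction and masses are not known exactly. Their poses are not given: they have to be found in the camera images.
- slab: Fixed slab of polished grey stone, 340 mm along its x, 280 mm along its y, 60 mm high, on the bench. Origin at the centre of its underside, so its top lies 60 mm up and the edges that matter are at y = +140 and -140 mm. It stands to the left or to the right of the robot, the case on the other side.
- strap_template: Strap-end template: thin stiff orange acrylic cutting template, 160 x 50 mm and 3 mm thick, 40 g, corners rounded to 20 mm, long sides straight and parallel. Origin at the centre of its underside, y along its length, x across its width, z up. Starts flat on the slab, its length roughly along the slab's y; slides easily on the stone. May be absent.
- gusset_template: Gusset template: thin stiff green acrylic cutting template, 160 x 54 mm and 3 mm thick, 40 g, corners rounded to 10 mm, long sides straight and parallel. Origin at the centre of its underside, y along its length, x across its width, z up. Starts flat on the slab, its length roughly along the slab's y; slides easily on the stone. May be absent.
- pocket_template: Pocket template: thin stiff blue acrylic cutting template, 160 x 58 mm and 3 mm thick, 40 g, corners rounded to 6 mm, long sides straight and parallel. Origin at the centre of its underside, y along its length, x across its width, z up. Starts flat on the slab, its length roughly along the slab's y; slides easily on the stone. May be absent.
- flap_template: Flap template: thin stiff yellow acrylic cutting template, 160 x 62 mm and 3 mm thick, 40 g, corners rounded to 14 mm, long sides straight and parallel. Origin at the centre of its underside, y along its length, x across its width, z up. Starts flat on the slab, its length roughly along the slab's y; slides easily on the stone. May be absent.
- case: Fixed pale plywood box with brass corners, 164 mm along its x, 216 mm along its y, rim 45 mm high, walls and floor 6 mm thick, inside 152 x 204 mm. Origin at the centre of its underside; +x points away from the robot, to the hinge side. The templates fit in with their length along its y.
- case_floor (a point): Centre of the case's inner floor, 6 mm above its underside; axes as the case's.
- lid (a joint): Lid of the case, hinged along the case's far (+x) rim; rad, 0 = shut flat on the rim, grows as the near edge swings up and away from the robot, 1.57 = upright, stop at 1.9. The lid is a plywood panel 164 x 216 x 8 mm, 0.22 kg. The hinge is stiff (about 0.3 N m) and the lid stays where it is left. It starts shut or a little ajar.
- lid_handle (a point): Middle of the lid's brass bar handle: a round bar 11 mm thick and 100 mm long, parallel to the hinge (the case's y), on two posts 85 mm apart; its middle line is 35 mm above the lid's outer face, 14 mm in from the lid's free edge and 150 mm from the hinge edge. It turns with the lid.
- lid_hinge (a point): Point on the hinge axis, at the middle of the far rim; the axis runs along the case's y.
- mallet: Bystander: upright turned wooden mallet, 72 mm across, 200 mm tall, on the bench beyond the work. Origin at the centre of its foot.
- dye_jar: Bystander: amber glass jar with a black cap, 64 mm across, 85 mm tall, on the bench beyond the work. Origin at the centre of its foot.
- rivet_tin: Bystander: steel tin with a red lid, 83 mm across, 40 mm tall, on the bench beyond the work. Origin at the centre of its foot.
There are look-alikes about, which are no part of the job. Several things have the shape of the pocket_template; the one meant has the colours described above. There is more than one size of the gusset_template; the job needs the larger.

How it is judged:
On the way, in this order (a step that is already met when the one before it is completed fails the run):
1. the lid has been opened until it stands upright (within about 10 degrees of upright, or beyond) (value of joint lid above 1.4 rad), for 0.3 s.
2. every template lies flat in the case, with the lid still open (value of joint lid above 1 rad and x of strap_template in the frame of case between -0.055 and 0.055 m and y of strap_template in the frame of case between -0.03 and 0.03 m and z of strap_template in the frame of case_floor between -0.004 and 0.02 m and angle between each of strap_template, gusset_template, pocket_template, flap_template's own z axis and vertical below 0.3 rad and x of gusset_template in the frame of case between -0.055 and 0.055 m and y of gusset_template in the frame of case between -0.03 and 0.03 m and z of gusset_template in the frame of case_floor between -0.004 and 0.02 m and x of pocket_template in the frame of case between -0.055 and 0.055 m and y of pocket_template in the frame of case between -0.03 and 0.03 m and z of pocket_template in the frame of case_floor between -0.004 and 0.02 m and x of flap_template in the frame of case between -0.055 and 0.055 m and y of flap_template in the frame of case between -0.03 and 0.03 m and z of flap_template in the frame of case_floor between -0.004 and 0.02 m), for 0.3 s.
At the end, for the whole second after the job is handed in: the lid is shut (within 0.05 rad) and every template that was present lies flat (within 0.3 rad, as when one rests partly on another) inside the case, its underside within 20 mm of the case's floor (value of joint lid below 0.05 rad and x of strap_template in the frame of case between -0.055 and 0.055 m and y of strap_template in the frame of case between -0.03 and 0.03 m and z of strap_template in the frame of case_floor between -0.004 and 0.02 m and angle between each of strap_template, gusset_template, pocket_template, flap_template's own z axis and vertical below 0.3 rad and x of gusset_template in the frame of case between -0.055 and 0.055 m and y of gusset_template in the frame of case between -0.03 and 0.03 m and z of gusset_template in the frame of case_floor between -0.004 and 0.02 m and x of pocket_template in the frame of case between -0.055 and 0.055 m and y of pocket_template in the frame of case between -0.03 and 0.03 m and z of pocket_template in the frame of case_floor between -0.004 and 0.02 m and x of flap_template in the frame of case between -0.055 and 0.055 m and y of flap_template in the frame of case between -0.03 and 0.03 m and z of flap_template in the frame of case_floor between -0.004 and 0.02 m); the robot touches nothing.
It fails at once if a template raised more than 25 mm above the stone while its centre is more than 60 mm inside the slab's y edges (so hardly overhanging) ((z of strap_template in the frame of slab above 0.085 m and y of strap_template in the frame of slab between -0.08 and 0.08 m and x of strap_template in the frame of slab between -0.15 and 0.15 m) or (z of gusset_template in the frame of slab above 0.085 m and y of gusset_template in the frame of slab between -0.08 and 0.08 m and x of gusset_template in the frame of slab between -0.15 and 0.15 m) or (z of pocket_template in the frame of slab above 0.085 m and y of pocket_template in the frame of slab between -0.08 and 0.08 m and x of pocket_template in the frame of slab between -0.15 and 0.15 m) or (z of flap_template in the frame of slab above 0.085 m and y of flap_template in the frame of slab between -0.08 and 0.08 m and x of flap_template in the frame of slab between -0.15 and 0.15 m)).
It fails at once if the mallet knocked over or shifted by more than 30 mm (distance of mallet from where it was at the start of the episode above 0.03 m or angle between mallet's own z axis and vertical above 0.5 rad).
It fails at once if the dye jar knocked over or shifted by more than 30 mm (distance of dye_jar from where it was at the start of the episode above 0.03 m or angle between dye_jar's own z axis and vertical above 0.5 rad).
It fails at once if the rivet tin knocked over or shifted by more than 30 mm (distance of rivet_tin from where it was at the start of the episode above 0.03 m or angle between rivet_tin's own z axis and vertical above 0.5 rad).
Of strap_template, gusset_template, pocket_template, flap_template only 3 to 4 are there at a start; the rules pass over those that are not, and their reading is None.
At some moment in a run one of strap_template, gusset_template, pocket_template, flap_template may be knocked a few centimetres aside while the robot is not near it.
Once in a run the grip may slacken for a moment while it holds something.
It also fails if it takes over 210 s, if anything falls off the work surface, if the arm or the gripper's body presses on something with over 40 N, if the wrist force passes 120 N, or if a joint passes its speed limit or range.

### The arm

A 7-joint arm with a two-finger parallel gripper is mounted at the origin on the work surface. World frame = base frame: x ahead of the robot, y to its left, z up, the work surface at z = 0. Lengths are in m, angles in rad, forces in N, time in s.
With the tool pointing down it reaches from about 0.4 to 0.85 m from the base axis. Payload 6.9 kg.
Tool frame: the origin (TCP) lies at the very end of the fingers, on their centre line; the grasp point (between the pads) lies 19 mm behind it; z points along the fingers, y is the direction in which the jaws open and shut (so a half turn about z gives the same grasp; the last joint's range is limited). The gripper opens to 85 mm and grips with 20 to 120 N. Pads are 22 mm wide; open, the fingers measure 114 mm over their backs; the gripper's body (76 mm by 85 mm) begins 54 mm behind the grasp point. The pads swing forward as they close: fully open they stand 13 mm farther back than shut.
Start: joints at [-1.032, 0.507, -0.238, 1.5, 0.126, 1.149, -0.155], TCP at [0.263, 0.567, 0.231] pointing down, gripper open.
Joint ranges: [-3.08, 3.08], [-0.24, 2.05], [-1.43, 1.35], [0, 2.5], [-1.52, 4.66], [0.17, 1.96], [-2.89, 2.89]. Speed limits (rad/s): [2.39, 2.39, 3.14, 3.14, 3.14, 3.14, 3.14].

### API

Orientations are given as [roll, pitch, yaw] about the fixed x, y, z axes, in that order (R = Rz(yaw) Ry(pitch) Rx(roll)).
In Python, from cell import ctrl gives the robot as it stands. The module is installed in compiled form; this text tells all that it offers.
- The arm moves only by the tool send_rows, never from a script. Its argument "steps" is a list that holds one entry, the list of rows, each a list of 7 numbers: the shift along the tool's x, y, z in m, then the turn, a rotation vector about the tool's x, y, z in degrees, then the closure, from 0 (fully open) to 1 (shut). A call has 1 to 8 rows; each row is the pose to reach, as a shift and turn from the pose commanded when the call began, along the tool's axes at that moment; what a row does not reach only later rows make up. A row lasts 1/10 s, in which the tool goes at most 50 mm and 8.59 degrees, less where a joint would pass 70% of its speed; a pose out of reach is approached as far as the arm can. A call with a gripper value outside its range is refused whole. The fingers move at their own pace and stop on an object; "grip_force" is the grip in N (left out, the last holds). Time passes only in rows, so rows that repeat a pose let the fingers close. It gives the time, the measured TCP pose, the force and the opening at its end, in the units of the state.
- ctrl.get_state(): the state, without advancing time (a new reading comes with each control period).
- ctrl.camera(name): name is "scene" or "top"; returns a dict with "pixels" (384x512x3 uint8, red, green, blue), "depth" (384x512 float32, m along the optical axis (not along the pixel's ray), 0 where there is no reading), "mtx" (3x3 intrinsics, pixels), "rvec" (rotation vector, rad) and "tvec" (3), from world to camera coordinates, as OpenCV has them. Camera axes: x right, y down, z forward; pixel columns grow to the right and rows downward; lengths in m; the calibration is good to about 2 mm. A picture is of the moment at which its call begins.
- ctrl.close_job(): hands the job in, once; it reports no verdict.
The state is a dict: "time_s": time; "qpos": joint angles; "joint_vel": joint speeds; "joint_torque": joint torques, N m; "tcp_pos": TCP position; "tcp_rot": TCP orientation; "wrist_force": force on the tool from outside, world axes, zero at the start; "moment": the same for the moment, N m; "gripper_width": finger opening in m.
Only numpy, scipy, OpenCV 4.12 (cv2) and the standard library are available. Lean on these libraries where they do the work, as an engineer would, in place of code of your own. Each camera call takes 0.05 s, during which the arm holds its last target. There are 200 camera calls.

## Working session

There is one attempt and no reset: what is moved stays moved. The work goes in short steps, Python scripts to look and compute and a tool call to move; the robot and the scene stay as the last step left them, time stands still between calls to the robot, and variables do not carry over. Pictures are saved under pics/ and viewed, about 12 in all and at most 16, crops included, and the job is handed in when it is done.

Besides the shell and the picture viewer there is one more tool, called after "Emit:" in YAML: its name, and indented under it one key for each argument. send_rows: Moves the arm, as the interface text tells. Its arguments: {"type":"object","properties":{"steps":{"type":"array"},"grip_force":{"type":"number"}},"required":["steps"]}

```bash
mkdir -p pics
cat > h.py <<'E'
import numpy as np, cv2
from cell import ctrl
def cam(n):
    c=ctrl.camera(n); c['R']=cv2.Rodrigues(np.array(c['rvec'],float))[0]; c['t']=np.array(c['tvec'],float).ravel(); c['K']=np.array(c['mtx']); return c
def ray(c,u,v,z):
    d=c['R'].T@np.linalg.solve(c['K'],[u,v,1.]); o=-c['R'].T@c['t']
    return o+d*(z-o[2])/d[2]
def cloud(c):
    v,u=np.mgrid[:384,:512]; D=c['depth']
    p=np.stack([u,v,np.ones_like(u)],-1)@np.linalg.inv(c['K']).T*D[...,None]
    return (p-c['t'])@c['R']
def save(c,n,box=None,s=1):
    im=c['pixels'][...,::-1]
    if box: im=im[box[1]:box[3],box[0]:box[2]]
    cv2.imwrite('pics/'+n,cv2.resize(im,None,fx=s,fy=s,interpolation=cv2.INTER_CUBIC))
E
python3 - <<'E'
from h import *
s=ctrl.get_state(); print(s)
for n in('top','scene'):
    c=cam(n); save(c,n+'0.png',s=1.5); print(n,-c['R'].T@c['t'],c['R'][2],c['K'][0])
E
```

```text
{'time_s': 0.0, 'qpos': array([-1.03148177,  0.50834909, -0.23750116,  1.50113007,  0.12571644,
        1.14893359, -0.15480543]), 'joint_vel': array([-0.00087386,  0.00019787, -0.00037464, -0.00012809, -0.00014185,
       -0.00252346,  0.00111103]), 'joint_torque': array([ 1.48988885e-03, -6.20576835e+01, -2.18604013e+00, -2.49671924e+01,
        1.28864488e-02,  1.14369113e-02,  4.09936933e-05]), 'tcp_pos': array([0.26258303, 0.56659878, 0.23042284]), 'tcp_rot': array([-3.13976389e+00,  6.36676509e-05,  2.70777582e+00]), 'wrist_force': array([-0.34443618, -0.3032787 ,  0.90710609]), 'moment': array([ 0.07145664,  0.01998021, -0.00826046]), 'gripper_width': 0.08542287873582542}
top [ 0.41795192 -0.21214315  1.47856657] [ 0.07843716  0.00720196 -0.99689305] [391.67940469   0.         250.34179289]
scene [ 0.99863038 -0.6806888   1.26891266] [-0.34453938  0.36550921 -0.86469395] [376.67800816   0.         263.86875643]
```

View pics/top0.png

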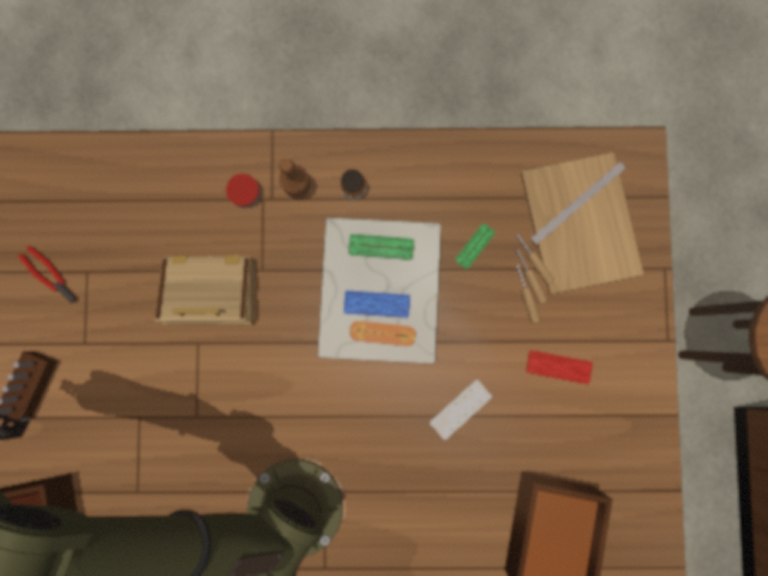

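View pics/scene0.png

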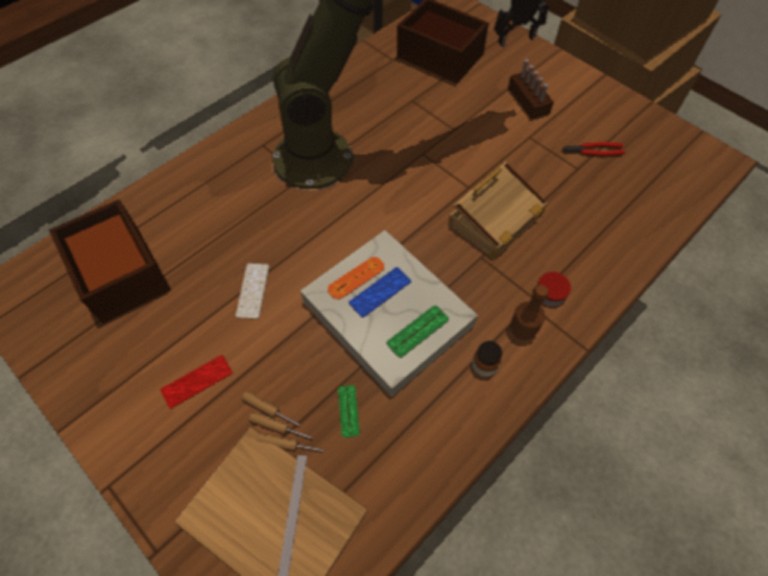

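The top view shows the slab at (380,290) with green (380,246), blue (377,303) and orange (383,333) on it. The case is at (205,290), with its lid ajar. There is no yellow template.
- Green look-alike: the small piece on the bench at (475,246).
- Pocket-shaped look-alikes: red (560,367) and white (460,410).
- The three pieces on the slab are the ones I want.

```bash
cat >> h.py <<'E'
HS={'orange':((5,140,120),(18,255,255)),'green':((45,100,50),(80,255,255)),'blue':((100,120,60),(125,255,255)),'yellow':((22,150,150),(35,255,255))}
def blobs(c,col,amin=150):
    hsv=cv2.cvtColor(c['pixels'],cv2.COLOR_RGB2HSV); m=cv2.inRange(hsv,*HS[col])
    m=cv2.morphologyEx(m,cv2.MORPH_CLOSE,np.ones((5,5)))
    return [k for k in cv2.findContours(m,0,2)[0] if cv2.contourArea(k)>amin]
def rect(c,k,z):
    P=np.array([ray(c,u,v,z)[:2] for u,v in k[:,0]+0.0],np.float32)
    (x,y),(w,h),a=cv2.minAreaRect(P)
    if w>h: a+=90
    L,W=max(w,h),min(w,h)
    # a = angle of short axis (cv: w along a); direction of length = a+90
    th=(a+90)%180
    return np.round([x,y,L,W],4),round(th if th<180 else th-180,1)
E
python3 - <<'E'
from h import *
for n in('top','scene'):
    c=cam(n)
    for col in('orange','green','blue','yellow'):
        for k in blobs(c,col): 
            m=k[:,0].mean(0).round(); print(n,col,m,rect(c,k,.063))
    P=cloud(c)
    if n=='top':
        save(c,'crop1.png',(100,100,350,250),3)
        T=P
        hsv=cv2.cvtColor(c['pixels'],cv2.COLOR_RGB2HSV)
        m=(abs(P[...,2]-.06)<.008)&(P[...,1]<-.1)&(P[...,0]>.3)
        q=P[m][:,:2].astype(np.float32); print('slab',cv2.minAreaRect(q),np.median(P[m][:,2]))
        for (u0,v0,u1,v1) in [(100,165,175,220)]:
            Q=P[v0:v1,u0:u1].reshape(-1,3); Q=Q[Q[:,2]>.03]
            print('case rng',np.percentile(Q,[1,50,99],axis=0).round(3))
            print(cv2.minAreaRect(Q[:,:2].astype(np.float32)))
        for nm,(u,v) in dict(tin=(162,126),mal=(195,120),jar=(235,121)).items(): print(nm,P[v,u].round(3))
E
```

```text
top orange [374. 350.] (array([-0.0544, -0.6286,  0.1947,  0.1388]), 168.6)
top orange [372. 245.] (array([ 0.3433, -0.6383,  0.1594,  0.0616]), 78.4)
top orange [256. 222.] (array([ 0.4264, -0.2176,  0.1453,  0.0377]), 83.4)
top orange [508. 224.] (array([ 0.4102, -1.1248,  0.1431,  0.0214]), 176.7)
top orange [ 26. 179.] (array([0.586 , 0.617 , 0.1377, 0.0517]), 39.9)
top green [259. 164.] (array([ 0.6365, -0.2152,  0.1466,  0.0383]), 86.2)
top green [316. 164.] (array([ 0.6363, -0.4435,  0.1133,  0.0367]), 141.9)
top blue [251. 202.] (array([ 0.4973, -0.2033,  0.1464,  0.0459]), 85.3)
slab ((0.5791761875152588, -0.22468118369579315), (0.2586551010608673, 0.43849503993988037), 86.79830932617188) 0.060554717038603934
case rng [[0.45  0.106 0.036]
 [0.529 0.209 0.073]
 [0.615 0.319 0.131]]
((0.5242600440979004, 0.05409035086631775), (0.5444427728652954, 0.1797465831041336), 86.50350952148438)
tin [0.786 0.128 0.038]
mal [ 0.788 -0.007  0.111]
jar [ 0.793 -0.148  0.077]
scene orange [219. 347.] (array([ 0.8033, -0.6443,  0.1991,  0.13  ]), 129.9)
scene orange [281. 290.] (array([ 0.8145, -0.3849,  0.3445,  0.0305]), 91.0)
scene orange [238. 184.] (array([ 0.4235, -0.218 ,  0.158 ,  0.0491]), 83.4)
scene orange [137. 144.] (array([ 0.0043, -0.3414,  0.3751,  0.0424]), 86.9)
scene orange [203. 220.] (array([ 0.5289, -0.1839,  1.5011,  0.5349]), 90.1)
scene orange [379.  56.] (array([0.3689, 0.7357, 0.2493, 0.1055]), 90.9)
scene green [232. 273.] (array([ 0.66  , -0.4636,  0.1155,  0.0377]), 142.6)
scene green [280. 220.] (array([ 0.6344, -0.2149,  0.1557,  0.0499]), 85.1)
scene blue [252. 195.] (array([ 0.4946, -0.2044,  0.1537,  0.0529]), 85.8)
```

View pics/crop1.png

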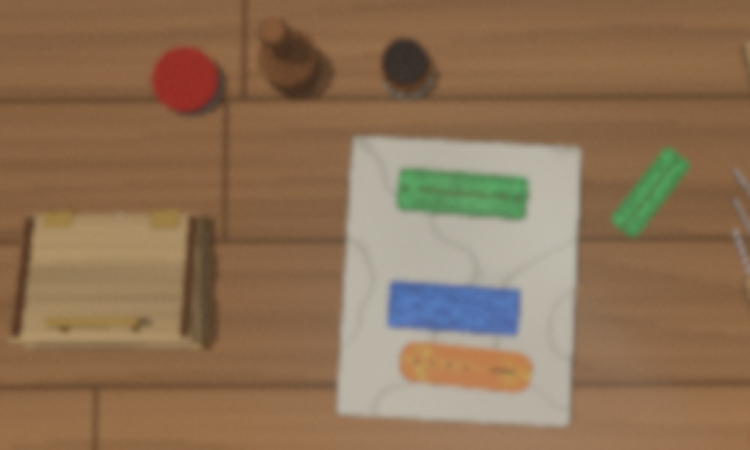

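Run:
```python
from h import *
c=cam('top'); P=cloud(c)
for p in [(352,137),(581,147),(570,426),(337,413)]: print('slab',ray(c,p[0]/3+100,p[1]/3+100,.06).round(4))
P2=cloud(cam('scene'))
for nm,p in(('top',P),('scene',P2)):
    b=(p[...,0]>.42)&(p[...,0]<.66)&(p[...,1]>.06)&(p[...,1]<.36)
    q=p[b&(p[...,2]>.054)]
    # robust plane
    best=None; rng=np.random.default_rng(0)
    for _ in range(500):
        a=q[rng.choice(len(q),3,False)]; n=np.cross(a[1]-a[0],a[2]-a[0]); 
        if np.linalg.norm(n)<1e-6: continue
        n/=np.linalg.norm(n); i=abs((q-a[0])@n)<.003
        if best is None or i.sum()>best.sum(): best=i
    g=q[best]; m=g.mean(0); n=np.linalg.svd(g-m)[2][2]; n*=np.sign(n[2])
    print(nm,len(q),len(g),'n',n.round(3),'tilt',np.arccos(n[2]),'dir',np.degrees(np.arctan2(n[1],n[0])),'mean',m.round(3))
    # in-plane rect
    h=np.cross(n,[0,0,1]); h/=np.linalg.norm(h); e=np.cross(h,n)
    uv=np.c_[(g-m)@h,(g-m)@e].astype(np.float32); print('hinge dir',h.round(3),'ext',np.percentile(uv,[.5,99.5],axis=0).round(3).tolist(),'e',e.round(3)); 
    r=cv2.minAreaRect(uv); print(r); cc=m+r[0][0]*h+r[0][1]*e; print('lid centre',cc.round(4))
    hd=q[((q-m)@n>.02)&((q-m)@n<.05)]; print('handle',len(hd),hd.mean(0).round(4),hd.min(0).round(3),hd.max(0).round(3));
```

```text
slab [ 0.7056 -0.0817  0.06  ]
slab [ 0.6912 -0.3615  0.06  ]
slab [ 0.3529 -0.3435  0.06  ]
slab [ 0.37  -0.064  0.06 ]
top 2516 1689 n [0.235 0.001 0.972] tilt 0.23741987344209722 dir 0.3402100787351983 mean [0.534 0.213 0.073]
hinge dir [ 0.006 -1.     0.   ] ext [[-0.107, -0.083], [0.106, 0.081]] e [-0.972 -0.006  0.235]
((-0.0007626712322235107, -0.001055099070072174), (0.2166072130203247, 0.1638740748167038), 0.4728439748287201)
lid centre [0.5354 0.2136 0.0729]
handle 98 [0.4789 0.2134 0.1274] [0.47 0.16 0.11] [0.483 0.266 0.134]
scene 1797 1244 n [ 0.245 -0.001  0.969] tilt 0.24774909652679275 dir -0.1565186675447798 mean [0.537 0.208 0.074]
hinge dir [-0.003 -1.     0.   ] ext [[-0.111, -0.078], [0.104, 0.083]] e [-0.969  0.003  0.245]
((-0.00380900502204895, 0.0016763955354690552), (0.16493713855743408, 0.21912840008735657), 89.93235778808594)
lid centre [0.535  0.2116 0.0741]
handle 66 [0.4784 0.2105 0.1281] [0.471 0.155 0.112] [0.485 0.268 0.134]
```

```bash
cat >> h.py <<'E'
from scipy.spatial.transform import Rotation as Ro
def to(*targets,yaw=1.5708):
    "rows for world targets (x,y,z), tool down with given yaw"
    s=ctrl.get_state(); R0=Ro.from_euler('xyz',s['tcp_rot'])
    for t in targets:
        d=R0.inv().apply(np.array(t[:3])-s['tcp_pos'])
        y=t[3] if len(t)>3 else yaw
        r=(R0.inv()*Ro.from_euler('xyz',[np.pi,0,y])).as_rotvec(degrees=True)
        print(t,'->',d.round(4).tolist(),r.round(1).tolist())
    print('t',s['time_s'],'pos',s['tcp_pos'].round(4),'rot',s['tcp_rot'].round(3),'F',s['wrist_force'].round(1),'w',round(s['gripper_width'],4))
E
python3 -c "
from h import *
to((.478,.212,.2))"
```

```text
(0.478, 0.212, 0.2) -> [-0.3446, -0.2316, 0.0311] [-0.0, 0.0, 65.1]
t 0.3 pos [0.2627 0.567  0.231 ] rot [-3.141  0.     2.708] F [ 0.8 -0.6 -0.1] w 0.0858
```

Emit:
send_rows:
  steps:
    - [[-0.345, -0.232, 0.03, 0, 0, 65, 0], [-0.345, -0.232, 0.03, 0, 0, 65, 0], [-0.345, -0.232, 0.03, 0, 0, 65, 0], [-0.345, -0.232, 0.03, 0, 0, 65, 0], [-0.345, -0.232, 0.03, 0, 0, 65, 0], [-0.345, -0.232, 0.03, 0, 0, 65, 0], [-0.345, -0.232, 0.03, 0, 0, 65, 0], [-0.345, -0.232, 0.03, 0, 0, 65, 0]]
  grip_force: 30

```text
time_s: 1.1
tcp_pos: [0.4703, 0.2242, 0.2026]
tcp_rot: [3.141, -0.0, 1.568]
wrist_force: [1.2, 0.0, -0.1]
gripper_width: 0.0855
```

```bash
python3 -c "
from h import *
to((.478,.212,.104))
print(ctrl.get_state()['qpos'].round(2))"
```

```text
(0.478, 0.212, 0.104) -> [-0.0122, 0.0077, 0.0986] [0.0, -0.0, -0.2]
t 1.1 pos [0.4703 0.2242 0.2026] rot [ 3.141 -0.     1.568] F [ 1.2  0.  -0.1] w 0.0855
[-0.57  0.37  0.11  1.82 -0.05  0.95 -0.44]
```

Emit:
send_rows:
  steps:
    - [[-0.012, 0.008, 0.04, 0, 0, 0, 0], [-0.012, 0.008, 0.075, 0, 0, 0, 0.3], [-0.012, 0.008, 0.098, 0, 0, 0, 0.5], [-0.012, 0.008, 0.098, 0, 0, 0, 1], [-0.012, 0.008, 0.098, 0, 0, 0, 1], [-0.012, 0.008, 0.098, 0, 0, 0, 1], [-0.012, 0.008, 0.098, 0, 0, 0, 1], [-0.012, 0.008, 0.098, 0, 0, 0, 1]]

```text
time_s: 1.9
tcp_pos: [0.4783, 0.2145, 0.1057]
tcp_rot: [3.139, -0.001, 1.574]
wrist_force: [0.8, 0.9, 1.5]
gripper_width: 0.0095
```

```bash
python3 -c "
from h import *
to((.478,.212,.104))
for t in [.242,.4,.6,.8,1.,1.2,1.35,1.5,1.6]: print(t,round(-.15*np.cos(t)+.043*np.sin(t)+.1353,4),round(.15*np.sin(t)+.043*np.cos(t)-.0777,4))"
```

```text
(0.478, 0.212, 0.104) -> [-0.0025, -0.0004, 0.0017] [0.1, -0.1, 0.2]
t 1.9 pos [0.4783 0.2145 0.1057] rot [ 3.139e+00 -1.000e-03  1.574e+00] F [0.8 0.9 1.5] w 0.0095
0.242 -0.0 -0.0
0.4 0.0139 0.0203
0.6 0.0358 0.0425
0.8 0.0616 0.0599
1.0 0.0904 0.0718
1.2 0.121 0.0777
1.35 0.1444 0.0781
1.5 0.1676 0.075
1.6 0.1827 0.071
```

Emit:
send_rows:
  steps:
    - [[0, 0.007, -0.011, 0, 0, 0, 1], [0, 0.014, -0.02, 0, 0, 0, 1], [0, 0.025, -0.033, 0, 0, 0, 1], [0, 0.036, -0.0425, 0, 0, 0, 1], [0, 0.048, -0.052, 0, 0, 0, 1], [0, 0.0616, -0.06, 0, 0, 0, 1], [0, 0.076, -0.067, 0, 0, 0, 1], [0, 0.09, -0.072, 0, 0, 0, 1]]

```text
time_s: 2.7
tcp_pos: [0.566, 0.2143, 0.1777]
tcp_rot: [-3.139, -0.0, 1.574]
wrist_force: [-5.1, -0.3, 1.4]
gripper_width: 0.0097
```

Emit:
send_rows:
  steps:
    - [[0, 0.015, -0.003, 0, 0, 0, 1], [0, 0.031, -0.006, 0, 0, 0, 1], [0, 0.042, -0.0065, 0, 0, 0, 1], [0, 0.054, -0.006, 0, 0, 0, 1], [0, 0.066, -0.005, 0, 0, 0, 1], [0, 0.077, -0.003, 0, 0, 0, 1], [0, 0.089, 0.0, 0, 0, 0, 1], [0, 0.092, 0.001, 0, 0, 0, 1]]

```text
time_s: 3.5
tcp_pos: [0.6604, 0.2142, 0.1755]
tcp_rot: [3.141, 0.0, 1.573]
wrist_force: [-1.5, -0.2, 4.7]
gripper_width: 0.0099
```

```bash
python3 -c "
from h import *
c=cam('scene'); save(c,'lid1.png',(250,50,450,200),3)
to((.478,.212,.104))"
```

```text
(0.478, 0.212, 0.104) -> [-0.0018, -0.1827, 0.0712] [0.1, 0.0, 0.1]
t 3.55 pos [0.6606 0.2142 0.1754] rot [3.141 0.    1.573] F [1.8 0.2 1.1] w 0.01
```

View pics/lid1.png

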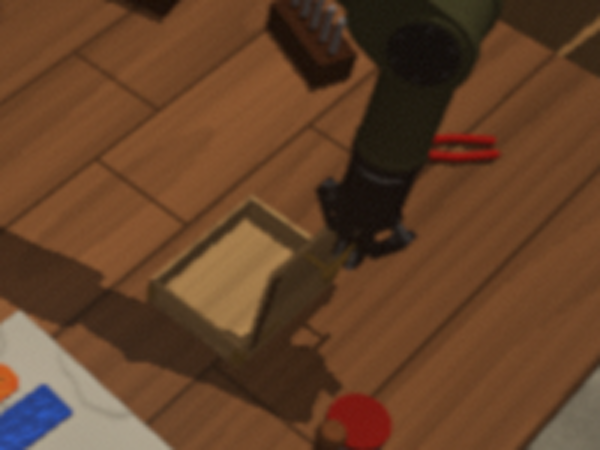

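The lid stands upright in crop 1 (panel edge around (270,310)–(335,235)), and the case is empty. Next I release the handle and retreat upward.

Emit:
send_rows:
  steps:
    - [[0, 0, 0, 0, 0, 0, 0.65], [0, 0, 0, 0, 0, 0, 0.65], [0, 0, 0, 0, 0, 0, 0.65], [0, 0, -0.03, 0, 0, 0, 0.65], [0, 0, -0.07, 0, 0, 0, 0.65], [0, 0, -0.09, 0, 0, 0, 1], [-0.05, -0.03, -0.09, 0, 0, 0, 1], [-0.1, -0.06, -0.09, 0, 0, 0, 1]]

```text
time_s: 4.35
tcp_pos: [0.6079, 0.129, 0.2658]
tcp_rot: [3.14, -0.0, 1.576]
wrist_force: [0.3, -1.8, 1.1]
gripper_width: -0.0
```

Run:
```python
from h import *
c=cam('scene'); t=cam('top')
for col in('orange','green','blue'):
    for n,q in(('s',c),('t',t)):
        for k in blobs(q,col):
            r=rect(q,k,.063)
            if .1<r[0][2]<.2 and abs(r[0][0]-.53)<.2 and abs(r[0][1]+.21)<.2: print(n,col,r)
P=cloud(c); q=P[(P[...,0]>.5)&(P[...,0]<.68)&(P[...,1]>.11)&(P[...,1]<.3)&(P[...,2]>.07)&(P[...,2]<.2)]
print('lid x by z',[(z,np.median(q[abs(q[:,2]-z)<.01,0]).round(4)) for z in (.09,.12,.15,.18)])
to((.425,-.217,.12),(.425,-.217,.075),yaw=1.5708)
```

```text
s orange (array([ 0.4235, -0.218 ,  0.158 ,  0.0491]), 83.4)
t orange (array([ 0.4262, -0.218 ,  0.1437,  0.0373]), 83.3)
s green (array([ 0.6345, -0.2162,  0.153 ,  0.0496]), 85.2)
t green (array([ 0.6368, -0.215 ,  0.1466,  0.0382]), 86.3)
s blue (array([ 0.4946, -0.2044,  0.1537,  0.0529]), 85.8)
t blue (array([ 0.4967, -0.2034,  0.1465,  0.0444]), 85.5)
lid x by z [(0.09, np.float64(0.6208)), (0.12, np.float64(0.6217)), (0.15, np.float64(0.6226)), (0.18, np.float64(0.6236))]
(0.425, -0.217, 0.12) -> [-0.3378, -0.1781, 0.1482] [-0.1, 0.3, -0.3]
(0.425, -0.217, 0.075) -> [-0.3376, -0.1781, 0.1932] [-0.1, 0.3, -0.3]
t 4.45 pos [0.6053 0.1205 0.2663] rot [-3.14   0.005  1.565] F [0.8 0.5 0.6] w -0.0
```

Emit:
send_rows:
  steps:
    - [[-0.353, -0.18, 0.14, 0, 0, 6, 1], [-0.353, -0.18, 0.14, 0, 0, 6, 1], [-0.353, -0.18, 0.14, 0, 0, 6, 1], [-0.353, -0.18, 0.14, 0, 0, 6, 1], [-0.353, -0.18, 0.14, 0, 0, 6, 1], [-0.353, -0.18, 0.14, 0, 0, 6, 1], [-0.353, -0.18, 0.14, 0, 0, 6, 1], [-0.353, -0.18, 0.14, 0, 0, 6, 1]]

```text
time_s: 5.25
tcp_pos: [0.4371, -0.2092, 0.1321]
tcp_rot: [3.14, 0.0, 1.469]
wrist_force: [0.7, -0.2, -0.2]
gripper_width: -0.0001
```

Run:
```python
from h import *
to((.425,-.232,.075),(.425,-.232,.063),(.425,-.107,.063),yaw=1.5708-.115)
```

```text
(0.425, -0.232, 0.075) -> [-0.0239, -0.0098, 0.0571] [0.1, 0.0, 0.8]
(0.425, -0.232, 0.063) -> [-0.0239, -0.0098, 0.0691] [0.1, 0.0, 0.8]
(0.425, -0.107, 0.063) -> [0.1004, -0.0225, 0.069] [0.1, 0.0, 0.8]
t 5.25 pos [ 0.4371 -0.2092  0.1321] rot [3.14  0.    1.469] F [ 0.7 -0.2 -0.2] w -0.0001
```

Emit:
send_rows:
  steps:
    - [[-0.024, -0.01, 0.035, 0, 0, 1, 1], [-0.024, -0.01, 0.057, 0, 0, 1, 1], [-0.024, -0.01, 0.065, 0, 0, 1, 1], [-0.024, -0.01, 0.068, 0, 0, 1, 1], [-0.024, -0.01, 0.07, 0, 0, 1, 1], [-0.024, -0.01, 0.0705, 0, 0, 1, 1], [-0.024, -0.01, 0.0705, 0, 0, 1, 1], [-0.024, -0.01, 0.0705, 0, 0, 1, 1]]

```text
time_s: 6.05
tcp_pos: [0.4265, -0.2302, 0.0631]
tcp_rot: [3.139, 0.0, 1.453]
wrist_force: [-1.3, 1.8, 8.1]
gripper_width: 0.0001
```

Emit:
send_rows:
  steps:
    - [[0.01, -0.001, 0.0005, 0, 0, 0, 1], [0.025, -0.0025, 0.0005, 0, 0, 0, 1], [0.045, -0.0045, 0.0005, 0, 0, 0, 1], [0.065, -0.0065, 0.0005, 0, 0, 0, 1], [0.085, -0.0085, 0.0005, 0, 0, 0, 1], [0.105, -0.0105, 0.0005, 0, 0, 0, 1], [0.119, -0.012, 0.0005, 0, 0, 0, 1], [0.124, -0.0125, 0.0005, 0, 0, 0, 1]]

```text
time_s: 6.85
tcp_pos: [0.4303, -0.1053, 0.0631]
tcp_rot: [3.136, 0.001, 1.454]
wrist_force: [-0.4, -4.4, 10.2]
gripper_width: -0.0001
```

Emit:
send_rows:
  steps:
    - [[0, 0, 0, 0, 0, 0, 1], [0, 0, -0.02, 0, 0, 0, 1], [0, 0, -0.05, 0, 0, 0, 1], [0.04, 0, -0.08, 0, 0, 0, 0], [0.07, 0, -0.08, 0, 0, 0, 0], [0.07, 0, -0.08, 0, 0, 0, 0]]

```text
time_s: 7.45
tcp_pos: [0.4378, -0.032, 0.1428]
tcp_rot: [3.138, -0.003, 1.458]
wrist_force: [0.3, -0.4, 0.2]
gripper_width: 0.0431
```

```bash
cat > see.py <<'E'
from h import *
import sys
for n in('scene','top'):
    q=cam(n)
    for col in sys.argv[1:]:
        for k in blobs(q,col):
            r=rect(q,k,.063)
            if .05<r[0][2]<.25 and abs(r[0][0]-.53)<.2 and abs(r[0][1]+.15)<.25: 
                P=np.array([ray(q,u,v,.063)[:2] for u,v in k[:,0]+0.]); print(n,col,*r,'ymax',P[:,1].max().round(4))
to((.43,-.045,.055))
E
python3 see.py orange
```

```text
scene orange [ 0.3758 -0.011   0.2238  0.1513] 1.5 ymax 0.0667
top orange [ 0.4275 -0.0873  0.0855  0.0503] 80.7 ymax -0.0414
(0.43, -0.045, 0.055) -> [-0.0101, -0.0056, 0.0869] [0.1, -0.0, -6.7]
t 7.55 pos [ 0.4366 -0.0357  0.1419] rot [ 3.14  -0.     1.454] F [ 1.2 -0.5  0.7] w 0.0579
```

```bash
python3 -c "
from h import *
c=cam('top'); a=c['pixels'][130:260,160:330]; b=cam('scene')['pixels'][100:230,180:350]
cv2.imwrite('pics/p3.png',cv2.resize(np.hstack([a,b])[...,::-1],None,fx=2.3,fy=2.3,interpolation=2))"
```

```text
(no output)
```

View pics/p3.png

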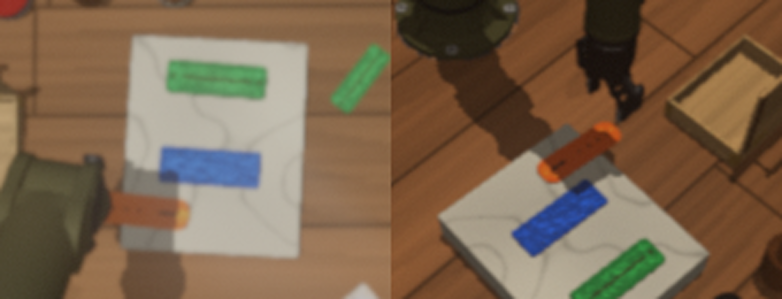

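```bash
python3 -c "
from h import *
c=cam('scene')
hsv=cv2.cvtColor(c['pixels'],cv2.COLOR_RGB2HSV)
m=cv2.inRange(hsv,(3,150,60),(20,255,255)); m[:148]=0; m[185:]=0; m[:,:242]=0; m[:,284:]=0
k=max(cv2.findContours(m,0,2)[0],key=cv2.contourArea)
print(rect(c,k,.063),ray(c,274.3,157.8,.063),ray(c,248.3,174.8,.063))"
```

```text
(array([ 0.4208, -0.0794,  0.1624,  0.1409]), 45.3) [ 0.43686224 -0.03068493  0.063     ] [ 0.42194069 -0.15787528  0.063     ]
```

Orange now overhangs the case-side edge, from the right tip at (608,133) to the left tip at (548,172) in the right half. Both agree with a centre near (0.429, -0.093). Next I grip it across its width.

```bash
python3 -c "
from h import *
to((.435,-.043,.09),(.435,-.043,.044),yaw=1.5708-.115)"
```

```text
(0.435, -0.043, 0.09) -> [-0.0056, -0.0003, 0.0512] [-0.0, 0.0, -0.3]
(0.435, -0.043, 0.044) -> [-0.0056, -0.0003, 0.0972] [-0.0, 0.0, -0.3]
t 7.7 pos [ 0.436  -0.0375  0.1412] rot [-3.141  0.     1.45 ] F [ 0.2 -0.1 -0.3] w 0.0788
```

Emit:
send_rows:
  steps:
    - [[-0.006, 0, 0.03, 0, 0, 0, 0], [-0.006, 0, 0.06, 0, 0, 0, 0], [-0.006, 0, 0.09, 0, 0, 0, 0], [-0.006, 0, 0.097, 0, 0, 0, 0.1], [-0.006, 0, 0.097, 0, 0, 0, 0.5], [-0.006, 0, 0.097, 0, 0, 0, 0.5], [-0.006, 0, 0.097, 0, 0, 0, 0.5], [-0.006, 0, 0.097, 0, 0, 0, 0.5]]
  grip_force: 30

```text
time_s: 8.5
tcp_pos: [0.4362, -0.0427, 0.0453]
tcp_rot: [3.14, -0.0, 1.451]
wrist_force: [-0.7, 0.3, -0.5]
gripper_width: 0.0489
```

```bash
python3 -c "
from h import *
to((.437,.02,.05,1.451),(.45,.06,.11,1.451),(.531,.261,.11),(.531,.261,.03))"
```

```text
(0.437, 0.02, 0.05, 1.451) -> [0.0623, -0.0067, -0.0047] [0.1, -0.0, 0.0]
(0.45, 0.06, 0.11, 1.451) -> [0.1036, 0.0016, -0.0647] [0.1, -0.0, 0.0]
(0.531, 0.261, 0.11) -> [0.3128, 0.0581, -0.0646] [0.1, -0.0, -6.9]
(0.531, 0.261, 0.03) -> [0.3128, 0.0579, 0.0154] [0.1, -0.0, -6.9]
t 8.5 pos [ 0.4362 -0.0427  0.0453] rot [ 3.14  -0.     1.451] F [-0.7  0.3 -0.5] w 0.0489
```

Emit:
send_rows:
  steps:
    - [[0.015, -0.002, -0.002, 0, 0, 0, 0.6], [0.04, -0.004, -0.004, 0, 0, 0, 0.6], [0.07, -0.004, -0.02, 0, 0, 0, 0.6], [0.104, 0.002, -0.05, 0, 0, 0, 0.6], [0.14, 0.012, -0.065, 0, 0, -2, 0.6], [0.18, 0.022, -0.065, 0, 0, -3, 0.6], [0.22, 0.035, -0.065, 0, 0, -5, 0.6], [0.25, 0.045, -0.065, 0, 0, -7, 0.6]]

```text
time_s: 9.3
tcp_pos: [0.5107, 0.2036, 0.1103]
tcp_rot: [3.14, -0.002, 1.577]
wrist_force: [-0.1, 0.1, 0.3]
gripper_width: 0.049
```

```bash
python3 -c "
from h import *
to((.531,.261,.11),(.531,.261,.03))
c=cam('scene'); save(c,'p4.png',(200,50,400,200),2.5)"
```

```text
(0.531, 0.261, 0.11) -> [0.0572, 0.0206, 0.0004] [0.1, -0.1, 0.4]
(0.531, 0.261, 0.03) -> [0.0571, 0.0205, 0.0804] [0.1, -0.1, 0.4]
t 9.3 pos [0.5107 0.2036 0.1103] rot [ 3.140e+00 -2.000e-03  1.577e+00] F [-0.1  0.1  0.3] w 0.049
```

View pics/p4.png

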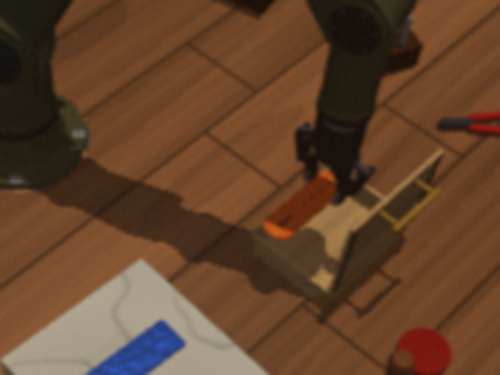

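Emit:
send_rows:
  steps:
    - [[0.03, 0.011, 0, 0, 0, 0, 0.6], [0.057, 0.0205, 0, 0, 0, 0, 0.6], [0.057, 0.0205, 0.03, 0, 0, 0, 0.6], [0.057, 0.0205, 0.06, 0, 0, 0, 0.6], [0.057, 0.0205, 0.085, 0, 0, 0, 0.6], [0.057, 0.0205, 0.1, 0, 0, 0, 0.6], [0.057, 0.0205, 0.1, 0, 0, 0, 0.6], [0.057, 0.0205, 0.1, 0, 0, 0, 0.2]]

```text
time_s: 10.15
tcp_pos: [0.5306, 0.2573, 0.0099]
tcp_rot: [3.141, -0.0, 1.573]
wrist_force: [0.7, 0.4, -0.0]
gripper_width: 0.0624
```

Emit:
send_rows:
  steps:
    - [[0, 0, 0, 0, 0, 0, 0.2], [0, 0, 0, 0, 0, 0, 0.2], [0, 0, 0, 0, 0, 0, 0.2], [0, 0, -0.04, 0, 0, 0, 0.2], [0, 0, -0.09, 0, 0, 0, 0.2], [-0.04, 0, -0.13, 0, 0, 0, 0.6], [-0.09, 0, -0.14, 0, 0, 0, 1], [-0.14, 0, -0.14, 0, 0, 0, 1]]

```text
time_s: 10.95
tcp_pos: [0.532, 0.1232, 0.152]
tcp_rot: [3.136, -0.002, 1.576]
wrist_force: [0.9, -0.1, -0.0]
gripper_width: 0.0246
```

```bash
cat > cs.py <<'E'
from h import *
# templates in case, floor z ~ .01
for n in('scene','top'):
    q=cam(n)
    hsv=cv2.cvtColor(q['pixels'],cv2.COLOR_RGB2HSV)
    for col,lo,hi in(('orange',(3,170,60),(15,255,255)),('green',(45,90,30),(85,255,255)),('blue',(98,90,30),(128,255,255))):
        m=cv2.inRange(hsv,lo,hi)
        for k in cv2.findContours(m,0,2)[0]:
            if cv2.contourArea(k)<60: continue
            c,a=rect(q,k,.012)
            if abs(c[0]-.531)<.12 and abs(c[1]-.213)<.12: print(n,col,'rel case',(c[:2]-[.531,.213]).round(3),c[2:],a)
E
python3 cs.py; python3 see.py blue green
```

```text
scene orange rel case [-0.001 -0.005] [0.154  0.0553] 89.3
scene blue [ 0.4946 -0.2044  0.1537  0.0529] 85.8 ymax -0.1263
scene green [ 0.6344 -0.2149  0.1558  0.0497] 85.0 ymax -0.1382
top blue [ 0.4972 -0.2035  0.1466  0.0454] 85.4 ymax -0.1317
top green [ 0.6368 -0.214   0.1441  0.038 ] 86.3 ymax -0.1429
(0.43, -0.045, 0.055) -> [-0.1673, -0.1009, 0.0947] [0.1, -0.0, -0.1]
t 11.15 pos [0.5309 0.1222 0.1498] rot [ 3.141 -0.     1.57 ] F [ 0.4  1.  -0.1] w 0.0003
```

Orange lies in the case at offset (-1,-5) mm. Next is blue.

Emit:
send_rows:
  steps:
    - [[-0.05, -0.005, 0, 0, 0, 0, 1], [-0.1, -0.01, 0, 0, 0, 2, 1], [-0.15, -0.015, 0, 0, 0, 4, 1], [-0.2, -0.02, 0, 0, 0, 4, 1], [-0.25, -0.025, 0.01, 0, 0, 4, 1], [-0.3, -0.03, 0.03, 0, 0, 4, 1], [-0.34, -0.036, 0.055, 0, 0, 4, 1], [-0.34, -0.036, 0.07, 0, 0, 4, 1]]

```text
time_s: 11.95
tcp_pos: [0.4944, -0.2219, 0.0779]
tcp_rot: [-3.141, 0.003, 1.498]
wrist_force: [0.6, 0.1, -0.4]
gripper_width: 0.0
```

```bash
python3 -c "
from h import *
to((.495,-.219,.0625),(.495,-.111,.0625),yaw=1.494)"
```

```text
(0.495, -0.219, 0.0625) -> [0.0029, 0.0004, 0.0154] [-0.0, 0.2, 0.2]
(0.495, -0.111, 0.0625) -> [0.1106, -0.0075, 0.015] [-0.0, 0.2, 0.2]
t 11.95 pos [ 0.4944 -0.2219  0.0779] rot [-3.141e+00  3.000e-03  1.498e+00] F [ 0.6  0.1 -0.4] w 0.0
```

Emit:
send_rows:
  steps:
    - [[0, 0, 0.006, 0, 0, 0, 1], [0, 0, 0.01, 0, 0, 0, 1], [0, 0, 0.013, 0, 0, 0, 1], [0, 0, 0.015, 0, 0, 0, 1], [0, 0, 0.0155, 0, 0, 0, 1], [0, 0, 0.0155, 0, 0, 0, 1], [0, 0, 0.0155, 0, 0, 0, 1]]

```text
time_s: 12.65
tcp_pos: [0.4958, -0.2163, 0.0639]
tcp_rot: [3.141, 0.0, 1.504]
wrist_force: [-0.0, -0.1, 0.5]
gripper_width: 0.0
```

Emit:
send_rows:
  steps:
    - [[0, 0, 0.001, 0, 0, 0, 1], [0, 0, 0.0018, 0, 0, 0, 1], [0, 0, 0.0018, 0, 0, 0, 1], [0, 0, 0.0018, 0, 0, 0, 1]]

```text
time_s: 13.05
tcp_pos: [0.4958, -0.2165, 0.0631]
tcp_rot: [3.14, -0.0, 1.503]
wrist_force: [-2.8, 2.6, 14.1]
gripper_width: 0.0002
```

Emit:
send_rows:
  steps:
    - [[0.01, -0.001, 0, 0, 0, 0, 1], [0.025, -0.002, 0, 0, 0, 0, 1], [0.045, -0.003, 0, 0, 0, 0, 1], [0.065, -0.0045, 0, 0, 0, 0, 1], [0.085, -0.006, 0, 0, 0, 0, 1], [0.1, -0.007, 0, 0, 0, 0, 1], [0.106, -0.0075, 0, 0, 0, 0, 1], [0.106, -0.0075, 0, 0, 0, 0, 1]]

```text
time_s: 13.85
tcp_pos: [0.4968, -0.1093, 0.0631]
tcp_rot: [3.138, -0.0, 1.505]
wrist_force: [1.0, 3.1, 11.6]
gripper_width: 0.0002
```

Emit:
send_rows:
  steps:
    - [[0, 0, -0.02, 0, 0, 0, 1], [0, 0, -0.05, 0, 0, 0, 1], [0.02, 0.05, -0.08, 0, 0, 0, 1], [0.05, 0.1, -0.09, 0, 0, 0, 0], [0.1, 0.12, -0.09, 0, 0, 0, 0]]

```text
time_s: 14.35
tcp_pos: [0.6132, -0.0377, 0.153]
tcp_rot: [3.136, 0.002, 1.499]
wrist_force: [0.2, -0.5, -0.4]
gripper_width: 0.0281
```

```bash
python3 see.py blue green
```

```text
scene blue [ 0.4951 -0.0958  0.155   0.0539] 85.5 ymax -0.0183
scene green [ 0.6344 -0.2162  0.153   0.0499] 85.2 ymax -0.1387
top green [ 0.6368 -0.216   0.1445  0.0385] 86.2 ymax -0.1429
(0.43, -0.045, 0.055) -> [-0.0293, -0.1829, 0.0948] [0.2, -0.3, -3.3]
t 14.45 pos [ 0.614  -0.0269  0.1505] rot [ 3.138 -0.005  1.513] F [-0.6  0.6  0.1] w 0.0435
```

```bash
python3 -c "
from h import *
to((.5,-.046,.12),(.5,-.046,.045),yaw=1.494)"
```

```text
(0.5, -0.046, 0.12) -> [-0.0259, -0.1128, 0.03] [0.2, -0.3, 1.1]
(0.5, -0.046, 0.045) -> [-0.0262, -0.113, 0.105] [0.2, -0.3, 1.1]
t 14.45 pos [ 0.614  -0.0269  0.1505] rot [ 3.138 -0.005  1.513] F [-0.6  0.6  0.1] w 0.0435
```

Emit:
send_rows:
  steps:
    - [[-0.01, -0.045, 0.01, 0, 0, 1, 0], [-0.02, -0.09, 0.02, 0, 0, 1, 0], [-0.026, -0.113, 0.03, 0, 0, 1, 0], [-0.026, -0.113, 0.03, 0, 0, 1, 0], [-0.026, -0.113, 0.06, 0, 0, 1, 0], [-0.026, -0.113, 0.09, 0, 0, 1, 0], [-0.026, -0.113, 0.103, 0, 0, 1, 0], [-0.026, -0.113, 0.104, 0, 0, 1, 0]]

```text
time_s: 15.25
tcp_pos: [0.4949, -0.0531, 0.0449]
tcp_rot: [-3.139, -0.0, 1.486]
wrist_force: [-1.0, 0.5, 0.7]
gripper_width: 0.0856
```

Emit:
send_rows:
  steps:
    - [[0, 0, 0, 0, 0, 0, 0.4], [0, 0, 0, 0, 0, 0, 0.5], [0, 0, 0, 0, 0, 0, 0.5], [0, 0, 0, 0, 0, 0, 0.5], [0, 0, 0, 0, 0, 0, 0.5]]
  grip_force: 30

```text
time_s: 15.75
tcp_pos: [0.4963, -0.0535, 0.0474]
tcp_rot: [3.139, -0.0, 1.486]
wrist_force: [-0.3, 0.1, 6.0]
gripper_width: 0.0568
```

```bash
python3 -c "
from h import *
to((.51,.06,.11,1.494),(.531,.263,.11),(.531,.263,.013))"
```

```text
(0.51, 0.06, 0.11, 1.494) -> [0.1142, 0.0042, -0.0626] [0.1, -0.0, -0.5]
(0.531, 0.263, 0.11) -> [0.3183, 0.008, -0.0626] [0.1, 0.0, -4.9]
(0.531, 0.263, 0.013) -> [0.3183, 0.0078, 0.0344] [0.1, 0.0, -4.9]
t 15.75 pos [ 0.4963 -0.0535  0.0474] rot [ 3.139 -0.     1.486] F [-0.3  0.1  6. ] w 0.0568
```

Emit:
send_rows:
  steps:
    - [[0.015, 0, -0.003, 0, 0, 0, 0.6], [0.04, 0.001, -0.005, 0, 0, 0, 0.6], [0.075, 0.002, -0.02, 0, 0, 0, 0.6], [0.11, 0.004, -0.045, 0, 0, 0, 0.6], [0.155, 0.005, -0.063, 0, 0, -1, 0.6], [0.2, 0.006, -0.063, 0, 0, -3, 0.6], [0.25, 0.007, -0.063, 0, 0, -5, 0.6], [0.295, 0.008, -0.063, 0, 0, -5, 0.6]]

```text
time_s: 16.55
tcp_pos: [0.5279, 0.2426, 0.1099]
tcp_rot: [3.141, -0.001, 1.575]
wrist_force: [0.7, -0.2, -0.6]
gripper_width: 0.0566
```

```bash
python3 -c "
from h import *
to((.531,.256,.11),(.531,.256,.013))
c=cam('scene'); save(c,'p5.png',(200,50,400,200),2.5)"; python3 see.py green
```

```text
(0.531, 0.256, 0.11) -> [0.0134, 0.0031, -0.0001] [0.0, -0.0, 0.3]
(0.531, 0.256, 0.013) -> [0.0133, 0.0031, 0.0969] [0.0, -0.0, 0.3]
t 16.55 pos [0.5279 0.2426 0.1099] rot [ 3.141e+00 -1.000e-03  1.575e+00] F [ 0.7 -0.2 -0.6] w 0.0566
scene green [ 0.6344 -0.2149  0.1558  0.0497] 85.0 ymax -0.1382
top green [ 0.6366 -0.214   0.1441  0.0376] 86.3 ymax -0.1429
(0.43, -0.045, 0.055) -> [-0.2885, -0.0999, 0.0536] [-0.0, -0.1, 0.5]
t 16.7 pos [0.5272 0.2443 0.109 ] rot [-3.141e+00 -2.000e-03  1.580e+00] F [-0.5  0.  -0.2] w 0.0568
```

View pics/p5.png

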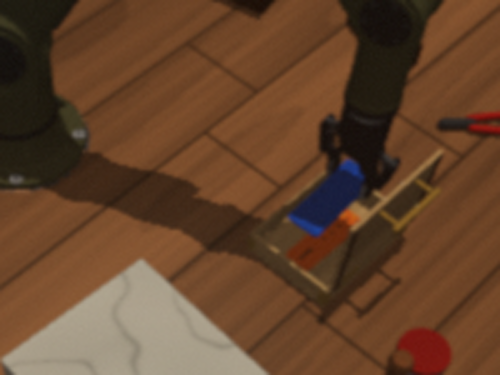

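Blue is held level above the case at (330,200), with orange lying in the case at (320,240). Now I lower and release it.

Emit:
send_rows:
  steps:
    - [[0.012, 0.003, 0.03, 0, 0, 0, 0.6], [0.012, 0.003, 0.06, 0, 0, 0, 0.6], [0.012, 0.003, 0.085, 0, 0, 0, 0.6], [0.012, 0.003, 0.096, 0, 0, 0, 0.6], [0.012, 0.003, 0.096, 0, 0, 0, 0.5], [0.012, 0.003, 0.096, 0, 0, 0, 0.12], [0.012, 0.003, 0.096, 0, 0, 0, 0.12], [0.012, 0.003, 0.096, 0, 0, 0, 0.12]]

```text
time_s: 17.5
tcp_pos: [0.5319, 0.2521, 0.0147]
tcp_rot: [3.14, -0.001, 1.573]
wrist_force: [-0.8, -0.1, 0.3]
gripper_width: 0.075
```

Emit:
send_rows:
  steps:
    - [[0, 0, 0, 0, 0, 0, 0.12], [0, 0, 0, 0, 0, 0, 0.12], [0, 0, -0.04, 0, 0, 0, 0.12], [0, 0, -0.09, 0, 0, 0, 0.12], [-0.04, 0, -0.13, 0, 0, 0, 0.6], [-0.09, 0, -0.14, 0, 0, 0, 1], [-0.14, 0, -0.14, 0, 0, 0, 1], [-0.19, 0.02, -0.14, 0, 0, 0, 1]]

```text
time_s: 18.3
tcp_pos: [0.547, 0.0698, 0.1547]
tcp_rot: [3.141, -0.001, 1.574]
wrist_force: [1.8, 0.3, 0.5]
gripper_width: 0.0169
```

```bash
python3 cs.py; python3 see.py blue green; python3 -c "
from h import *
to((.635,-.230,.1),yaw=1.5)"
```

```text
scene blue rel case [ 0.001 -0.002] [0.1488 0.0553] 91.7
scene green [ 0.6345 -0.2149  0.1557  0.0497] 85.1 ymax -0.1382
top green [ 0.6366 -0.214   0.1441  0.0376] 86.3 ymax -0.1429
(0.43, -0.045, 0.055) -> [-0.1147, -0.1186, 0.0986] [0.0, 0.0, -0.1]
t 18.5 pos [0.5486 0.0696 0.1537] rot [3.141 0.    1.57 ] F [-0.4  0.7 -0.4] w 0.0001
(0.635, -0.23, 0.1) -> [-0.2995, 0.0867, 0.0537] [0.0, 0.0, 4.0]
t 18.5 pos [0.5486 0.0696 0.1537] rot [3.141 0.    1.57 ] F [-0.4  0.7 -0.4] w 0.0001
```

Emit:
send_rows:
  steps:
    - [[-0.045, 0.013, 0, 0, 0, 0, 1], [-0.09, 0.026, 0, 0, 0, 2, 1], [-0.135, 0.039, 0, 0, 0, 4, 1], [-0.18, 0.052, 0, 0, 0, 4, 1], [-0.225, 0.065, 0.01, 0, 0, 4, 1], [-0.27, 0.078, 0.03, 0, 0, 4, 1], [-0.3, 0.087, 0.055, 0, 0, 4, 1], [-0.3, 0.087, 0.075, 0, 0, 4, 1]]

```text
time_s: 19.3
tcp_pos: [0.6362, -0.2331, 0.0767]
tcp_rot: [-3.141, 0.003, 1.5]
wrist_force: [-0.7, 0.7, 0.3]
gripper_width: 0.0002
```

Emit:
send_rows:
  steps:
    - [[0, 0, 0.006, 0, 0, 0, 1], [0, 0, 0.01, 0, 0, 0, 1], [0, 0, 0.013, 0, 0, 0, 1], [0, 0, 0.015, 0, 0, 0, 1], [0, 0, 0.016, 0, 0, 0, 1], [0, 0, 0.016, 0, 0, 0, 1], [0, 0, 0.016, 0, 0, 0, 1]]

```text
time_s: 20.0
tcp_pos: [0.6366, -0.2283, 0.0632]
tcp_rot: [3.14, -0.0, 1.504]
wrist_force: [-0.2, -0.2, 2.7]
gripper_width: -0.0002
```

Just touching, so I press a millimetre more and drag 110 mm.

Emit:
send_rows:
  steps:
    - [[0, 0, 0.0008, 0, 0, 0, 1], [0.01, -0.001, 0.001, 0, 0, 0, 1], [0.028, -0.002, 0.001, 0, 0, 0, 1], [0.05, -0.0035, 0.001, 0, 0, 0, 1], [0.072, -0.005, 0.001, 0, 0, 0, 1], [0.094, -0.0065, 0.001, 0, 0, 0, 1], [0.109, -0.0075, 0.001, 0, 0, 0, 1], [0.11, -0.0075, 0.001, 0, 0, 0, 1]]

```text
time_s: 20.8
tcp_pos: [0.6376, -0.1161, 0.0631]
tcp_rot: [3.138, -0.001, 1.506]
wrist_force: [-0.1, 2.6, 8.4]
gripper_width: -0.0003
```

Emit:
send_rows:
  steps:
    - [[0, 0, -0.02, 0, 0, 0, 1], [0, -0.02, -0.05, 0, 0, 0, 1], [0.02, -0.06, -0.08, 0, 0, 0, 1], [0.05, -0.1, -0.09, 0, 0, 0, 0], [0.08, -0.14, -0.09, 0, 0, 0, 0], [0.08, -0.14, -0.09, 0, 0, 0, 0]]

```text
time_s: 21.4
tcp_pos: [0.4968, -0.025, 0.1517]
tcp_rot: [-3.138, -0.003, 1.507]
wrist_force: [0.4, -0.3, -0.3]
gripper_width: 0.0435
```

```bash
python3 see.py green;python3 -c "
from h import *
to((.643,-.052,.12),yaw=1.494)"
```

```text
scene green [ 0.6351 -0.1028  0.1565  0.0538] 84.7 ymax -0.0234
top green [ 0.6408 -0.099   0.1463  0.0516] 89.6 ymax -0.026
(0.43, -0.045, 0.055) -> [-0.0217, -0.07, 0.097] [0.0, -0.0, -3.7]
t 21.5 pos [ 0.5012 -0.028   0.152 ] rot [ 3.141e+00 -1.000e-03  1.506e+00] F [ 1.1 -1.   0.5] w 0.0582
(0.643, -0.052, 0.12) -> [-0.0147, 0.1431, 0.0321] [0.0, -0.0, 0.7]
t 21.5 pos [ 0.5012 -0.028   0.152 ] rot [ 3.141e+00 -1.000e-03  1.506e+00] F [ 1.1 -1.   0.5] w 0.0582
```

Emit:
send_rows:
  steps:
    - [[-0.003, 0.04, 0.01, 0, 0, 0, 0], [-0.007, 0.08, 0.02, 0, 0, 0, 0], [-0.012, 0.12, 0.03, 0, 0, 1, 0], [-0.015, 0.141, 0.032, 0, 0, 1, 0], [-0.015, 0.141, 0.032, 0, 0, 1, 0], [-0.015, 0.141, 0.032, 0, 0, 1, 0]]

```text
time_s: 22.1
tcp_pos: [0.6418, -0.0551, 0.1185]
tcp_rot: [-3.141, 0.001, 1.485]
wrist_force: [-0.1, -0.6, 0.5]
gripper_width: 0.0852
```

```bash
python3 -c "
from h import *
to((.641,-.053,.0455),yaw=1.487)"
```

```text
(0.641, -0.053, 0.0455) -> [0.0021, -0.0009, 0.073] [-0.0, 0.1, -0.1]
t 22.1 pos [ 0.6418 -0.0551  0.1185] rot [-3.141e+00  1.000e-03  1.485e+00] F [-0.1 -0.6  0.5] w 0.0852
```

Emit:
send_rows:
  steps:
    - [[0.003, -0.001, 0.035, 0, 0, 0, 0], [0.003, -0.001, 0.06, 0, 0, 0, 0], [0.003, -0.001, 0.073, 0, 0, 0, 0], [0.003, -0.001, 0.073, 0, 0, 0, 0.4], [0.003, -0.001, 0.073, 0, 0, 0, 0.5], [0.003, -0.001, 0.073, 0, 0, 0, 0.5], [0.003, -0.001, 0.073, 0, 0, 0, 0.5], [0.003, -0.001, 0.073, 0, 0, 0, 0.5]]

```text
time_s: 22.9
tcp_pos: [0.6415, -0.0508, 0.0477]
tcp_rot: [3.139, 0.0, 1.486]
wrist_force: [0.1, -0.3, 3.1]
gripper_width: 0.053
```

```bash
python3 -c "
from h import *
to((.62,.06,.11,1.49),(.531,.262,.11),(.531,.262,.016))"
```

```text
(0.62, 0.06, 0.11, 1.49) -> [0.1086, -0.0307, -0.0624] [0.1, 0.0, -0.2]
(0.531, 0.262, 0.11) -> [0.3023, -0.1365, -0.0627] [0.1, 0.0, -4.9]
(0.531, 0.262, 0.016) -> [0.3023, -0.1367, 0.0313] [0.1, 0.0, -4.9]
t 22.9 pos [ 0.6415 -0.0508  0.0477] rot [3.139 0.    1.486] F [ 0.1 -0.3  3.1] w 0.053
```

Emit:
send_rows:
  steps:
    - [[0.02, -0.006, -0.004, 0, 0, 0, 0.6], [0.045, -0.022, -0.02, 0, 0, 0, 0.6], [0.068, -0.057, -0.04, 0, 0, 0, 0.6], [0.095, -0.094, -0.063, 0, 0, -1, 0.6], [0.14, -0.122, -0.063, 0, 0, -3, 0.6], [0.185, -0.127, -0.063, 0, 0, -5, 0.6], [0.23, -0.131, -0.063, 0, 0, -5, 0.6], [0.275, -0.134, -0.063, 0, 0, -5, 0.6]]

```text
time_s: 23.7
tcp_pos: [0.5299, 0.2371, 0.1101]
tcp_rot: [3.141, -0.001, 1.574]
wrist_force: [0.7, 1.0, -1.3]
gripper_width: 0.0529
```

```bash
python3 -c "
from h import *
to((.531,.264,.11),(.531,.264,.016))
c=cam('scene'); save(c,'p6.png',(200,50,400,200),2.5)"
```

```text
(0.531, 0.264, 0.11) -> [0.0269, 0.0012, 0.0002] [0.0, -0.0, 0.2]
(0.531, 0.264, 0.016) -> [0.0268, 0.0011, 0.0942] [0.0, -0.0, 0.2]
t 23.7 pos [0.5299 0.2371 0.1101] rot [ 3.141e+00 -1.000e-03  1.574e+00] F [ 0.7  1.  -1.3] w 0.0529
```

View pics/p6.png

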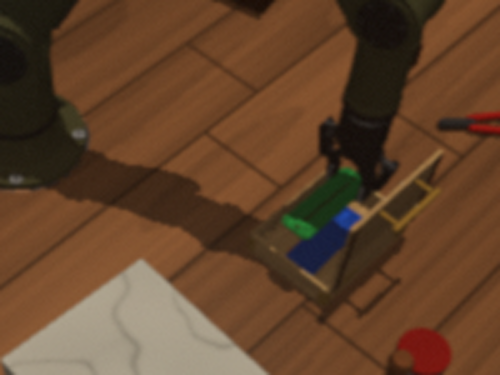

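Green is held at (325,205), with blue in the case. Lowering and releasing it.

Emit:
send_rows:
  steps:
    - [[0.013, 0.001, 0.01, 0, 0, 0, 0.6], [0.025, 0.001, 0.035, 0, 0, 0, 0.6], [0.025, 0.001, 0.07, 0, 0, 0, 0.6], [0.025, 0.001, 0.09, 0, 0, 0, 0.6], [0.025, 0.001, 0.09, 0, 0, 0, 0.5], [0.025, 0.001, 0.09, 0, 0, 0, 0.12], [0.025, 0.001, 0.09, 0, 0, 0, 0.12], [0.025, 0.001, 0.09, 0, 0, 0, 0.12]]

```text
time_s: 24.55
tcp_pos: [0.5324, 0.2599, 0.0209]
tcp_rot: [3.139, -0.001, 1.573]
wrist_force: [0.2, -0.5, 0.4]
gripper_width: 0.0751
```

Emit:
send_rows:
  steps:
    - [[0, 0, 0, 0, 0, 0, 0.12], [0, 0, 0, 0, 0, 0, 0.12], [0, 0, -0.04, 0, 0, 0, 0.12], [0, 0, -0.09, 0, 0, 0, 0.12], [-0.02, 0, -0.14, 0, 0, 0, 0.4], [-0.04, -0.02, -0.18, 0, 0, 0, 0.65], [-0.04, -0.07, -0.2, 0, 0, 0, 0.65], [-0.04, -0.12, -0.22, 0, 0, 0, 0.65]]

```text
time_s: 25.35
tcp_pos: [0.4197, 0.2187, 0.2374]
tcp_rot: [3.14, -0.001, 1.571]
wrist_force: [-0.6, 1.5, -0.7]
gripper_width: 0.0301
```

```bash
python3 cs.py
python3 - <<'E'
from h import *
to((.662,.213,.27),(.662,.213,.175))
c=cam('scene'); save(c,'p7.png',(200,50,400,200),2.5)
P=cloud(c); q=P[(P[...,0]>.46)&(P[...,0]<.6)&(P[...,1]>.12)&(P[...,1]<.3)&(P[...,2]<.04)]
print('content z',np.percentile(q[:,2],[5,50,90,98]).round(4))
q=P[(P[...,0]>.6)&(P[...,0]<.7)&(P[...,1]>.11)&(P[...,1]<.3)&(P[...,2]>.07)&(P[...,2]<.25)]
print('lid x',[(z,np.median(q[abs(q[:,2]-z)<.01,0]).round(4)) for z in (.09,.15,.19)]); h=q[q[:,0]>.638]; print('handle',len(h),h.mean(0).round(4))
E
```

```text
scene green rel case [-0.001 -0.002] [0.1496 0.0533] 90.1
top green rel case [ 0.002 -0.009] [0.1554 0.0453] 89.6
(0.662, 0.213, 0.27) -> [-0.008, 0.2461, -0.0317] [-0.0, -0.2, 0.3]
(0.662, 0.213, 0.175) -> [-0.0084, 0.2461, 0.0633] [-0.0, -0.2, 0.3]
t 25.45 pos [0.4159 0.2199 0.2384] rot [-3.141 -0.004  1.576] F [ 0.6  0.5 -0.1] w 0.0297
content z [0.0033 0.0118 0.0181 0.0205]
lid x [(0.09, np.float64(0.6211)), (0.15, np.float64(0.6227)), (0.19, np.float64(0.6297))]
handle 96 [0.657  0.2087 0.1985]
```

View pics/p7.png

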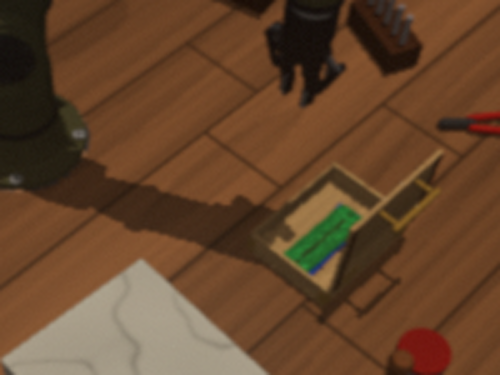

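Green lies on blue and orange in the case, flat. The lid is still upright, with its handle near (0.660, 0.21, 0.197). Next I grip the handle and fold the lid shut.

Emit:
send_rows:
  steps:
    - [[0, 0.02, -0.032, 0, 0, 0, 0.65], [0, 0.06, -0.034, 0, 0, 0, 0.65], [-0.003, 0.1, -0.034, 0, 0, 0, 0.65], [-0.006, 0.145, -0.034, 0, 0, 0, 0.65], [-0.008, 0.19, -0.034, 0, 0, 0, 0.65], [-0.008, 0.23, -0.034, 0, 0, 0, 0.65], [-0.008, 0.245, -0.034, 0, 0, 0, 0.65], [-0.008, 0.245, -0.034, 0, 0, 0, 0.65]]

```text
time_s: 26.3
tcp_pos: [0.6676, 0.2108, 0.2674]
tcp_rot: [-3.141, 0.002, 1.571]
wrist_force: [0.2, 0.3, -0.2]
gripper_width: 0.0296
```

```bash
python3 -c "
from h import *
to((.661,.214,.176))"
```

```text
(0.661, 0.214, 0.176) -> [0.0034, -0.0065, 0.0914] [-0.1, 0.1, 0.0]
t 26.3 pos [0.6676 0.2108 0.2674] rot [-3.141e+00  2.000e-03  1.571e+00] F [ 0.2  0.3 -0.2] w 0.0296
```

Emit:
send_rows:
  steps:
    - [[0.003, -0.005, 0.02, 0, 0, 0, 0.65], [0.003, -0.005, 0.05, 0, 0, 0, 0.65], [0.003, -0.005, 0.08, 0, 0, 0, 0.65], [0.003, -0.005, 0.09, 0, 0, 0, 0.65], [0.003, -0.005, 0.09, 0, 0, 0, 1], [0.003, -0.005, 0.09, 0, 0, 0, 1], [0.003, -0.005, 0.09, 0, 0, 0, 1], [0.003, -0.005, 0.09, 0, 0, 0, 1]]

```text
time_s: 27.1
tcp_pos: [0.6597, 0.2153, 0.1801]
tcp_rot: [-3.141, -0.0, 1.573]
wrist_force: [-2.4, 0.2, -7.8]
gripper_width: 0.0099
```

```bash
python3 -c "
from h import *
to((.661,.214,.176))
for t in [1.55,1.4,1.25,1.1,.95,.8,.65,.5,.4,.3,.2,.1,0]: print(t,round(-.15*np.cos(t)+.043*np.sin(t)-.0474,4),round(-(.15*np.sin(t)+.043*np.cos(t)-.1487),4))"
```

```text
(0.661, 0.214, 0.176) -> [-0.0013, 0.0013, 0.0041] [-0.1, -0.0, 0.1]
t 27.1 pos [0.6597 0.2153 0.1801] rot [-3.141 -0.     1.573] F [-2.4  0.2 -7.8] w 0.0099
1.55 -0.0075 -0.0022
1.4 -0.0305 -0.0064
1.25 -0.0539 -0.0072
1.1 -0.0771 -0.0045
0.95 -0.0997 0.0017
0.8 -0.1211 0.0111
0.65 -0.1408 0.0237
0.5 -0.1584 0.0391
0.4 -0.1688 0.0507
0.3 -0.178 0.0633
0.2 -0.1859 0.0768
0.1 -0.1924 0.0909
0 -0.1974 0.1057
```

Emit:
send_rows:
  steps:
    - [[0, -0.007, -0.002, 0, 0, 0, 1], [0, -0.03, -0.006, 0, 0, 0, 1], [0, -0.054, -0.007, 0, 0, 0, 1], [0, -0.077, -0.0045, 0, 0, 0, 1], [0, -0.1, 0.002, 0, 0, 0, 1], [0, -0.121, 0.011, 0, 0, 0, 1], [0, -0.141, 0.024, 0, 0, 0, 1], [0, -0.158, 0.039, 0, 0, 0, 1]]

```text
time_s: 27.9
tcp_pos: [0.5034, 0.2155, 0.1437]
tcp_rot: [3.135, -0.003, 1.573]
wrist_force: [1.5, 1.5, 1.3]
gripper_width: 0.0099
```

Emit:
send_rows:
  steps:
    - [[0, -0.0105, 0.0115, 0, 0, 0, 1], [0, -0.0195, 0.024, 0, 0, 0, 1], [0, -0.0275, 0.0375, 0, 0, 0, 1], [0, -0.034, 0.052, 0, 0, 0, 1], [0, -0.039, 0.066, 0, 0, 0, 1], [0, -0.039, 0.067, 0, 0, 0, 1], [0, -0.039, 0.067, 0, 0, 0, 1]]

```text
time_s: 28.6
tcp_pos: [0.4637, 0.2155, 0.0749]
tcp_rot: [3.14, -0.001, 1.574]
wrist_force: [-0.9, 2.3, -2.4]
gripper_width: 0.0098
```

```bash
cat > lid.py <<'E'
from h import *
to((.4636,.214,.071))
for n in('scene','top'):
    p=cloud(cam(n)); b=(p[...,0]>.50)&(p[...,0]<.605)&(p[...,1]>.12)&(p[...,1]<.3)&(p[...,2]>.03)&(p[...,2]<.1)
    q=p[b]; A=np.c_[q[:,:2],np.ones(len(q))]; w=np.ones(len(q),bool)
    for _ in range(4):
        k=np.linalg.lstsq(A[w],q[w,2],rcond=None)[0]; w=abs(A@k-q[:,2])<.004
    print(n,w.sum(),'lid angle',-np.arctan(k[0]).round(3),'z mid',(k@[.531,.213,1]).round(4))
E
python3 lid.py
```

```text
(0.4636, 0.214, 0.071) -> [-0.0015, -0.0001, 0.0039] [0.1, -0.1, 0.2]
t 28.6 pos [0.4637 0.2155 0.0749] rot [ 3.140e+00 -1.000e-03  1.574e+00] F [-0.9  2.3 -2.4] w 0.0098
scene 776 lid angle 0.004 z mid 0.0547
top 1027 lid angle 0.007 z mid 0.0538
```

Emit:
send_rows:
  steps:
    - [[0, 0, 0.001, 0, 0, 0, 1], [0, 0, 0.002, 0, 0, 0, 1], [0, 0, 0.0025, 0, 0, 0, 1], [0, 0, 0.0025, 0, 0, 0, 1]]

```text
time_s: 29.1
tcp_pos: [0.4635, 0.2155, 0.0736]
tcp_rot: [3.14, -0.003, 1.574]
wrist_force: [-7.2, 1.6, 22.5]
gripper_width: 0.0097
```

Emit:
send_rows:
  steps:
    - [[0, 0, 0, 0, 0, 0, 0.5], [0, 0, 0, 0, 0, 0, 0.5], [0, 0, 0, 0, 0, 0, 0.5], [0, 0, 0, 0, 0, 0, 0.5], [0, 0, -0.03, 0, 0, 0, 0.5], [0, 0, -0.07, 0, 0, 0, 0.5], [0, -0.03, -0.12, 0, 0, 0, 0.5], [0, -0.06, -0.17, 0, 0, 0, 0.5]]

```text
time_s: 29.9
tcp_pos: [0.4114, 0.214, 0.2282]
tcp_rot: [-3.141, 0.001, 1.572]
wrist_force: [0.0, 1.3, 0.8]
gripper_width: 0.0427
```

Emit:
send_rows:
  steps:
    - [[0.05, 0, 0, 0, 0, 0, 0.5], [0.1, 0, 0, 0, 0, 0, 0.5], [0.15, 0, 0, 0, 0, 0, 0.5], [0.2, 0, 0, 0, 0, 0, 0.5], [0.2, 0, 0, 0, 0, 0, 0.5]]

```text
time_s: 30.4
tcp_pos: [0.4085, 0.4224, 0.2256]
tcp_rot: [-3.14, -0.002, 1.583]
wrist_force: [-0.2, 0.0, -0.4]
gripper_width: 0.0427
```

```bash
python3 lid.py; python3 see.py yellow green blue
python3 - <<'E'
from h import *
c=cam('top'); P=cloud(c)
for nm,(u,v) in dict(tin=(162,126),mal=(195,120),jar=(235,121)).items(): print(nm,P[v,u].round(3))
save(c,'end.png',s=1.2)
E
```

```text
(0.4636, 0.214, 0.071) -> [-0.2094, 0.0529, 0.154] [-0.1, -0.1, 0.7]
t 30.4 pos [0.4085 0.4224 0.2256] rot [-3.140e+00 -2.000e-03  1.583e+00] F [-0.2  0.  -0.4] w 0.0427
scene 778 lid angle 0.004 z mid 0.0544
top 1146 lid angle -0.005 z mid 0.0533
(0.43, -0.045, 0.055) -> [-0.4579, 0.0179, 0.1725] [-0.0, 0.1, 0.1]
t 30.6 pos [0.4117 0.4131 0.2269] rot [-3.142e+00  1.000e-03  1.572e+00] F [-0.2 -0.9  0.1] w 0.0424
tin [0.785 0.127 0.042]
mal [ 0.786 -0.008  0.12 ]
jar [ 0.79  -0.148  0.088]
```

View pics/end.png

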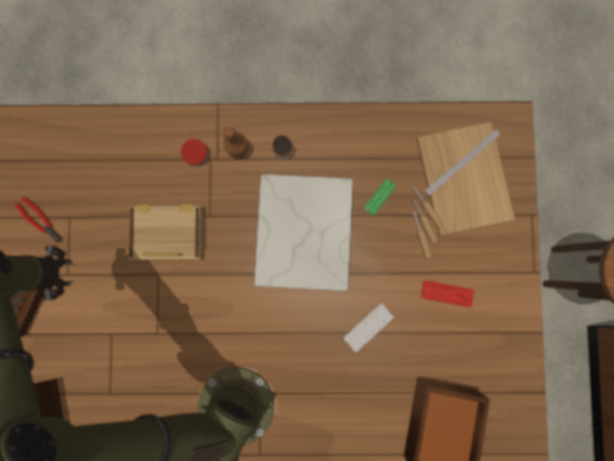

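The final top view shows the case shut at (167,232), the slab empty at (305,232), and the look-alikes and bystanders where they were. Handing in.

```bash
python3 -c "
from cell import ctrl
print(ctrl.close_job())"
```

```text
the job is handed in; nothing more can be done
None
```

The job is handed in: the strap (orange), pocket (blue) and larger gusset (green) templates are in the case, and the lid is shut. The yellow flap template was not on the slab or anywhere in view.

I opened the lid upright by its handle. Each template was then dragged out until it overhung the slab edge facing the case, gripped across its width and laid in the case. I shut the lid by its handle and pressed it down with about 22 N.

**Last checks:**
- **Templates:** just after release, each one measured within about 10 mm of the case centre. The stack looked flat, about 12 to 18 mm above the bench. With the lid shut, they can no longer be seen.
- **Lid:** it measured within 0.01 rad of shut in both cameras (0.004 and -0.005).
- **Bystanders:** the mallet, dye jar and rivet tin read the same horizontal position as at the start, to within about 3 mm.
- **Arm and time:** the arm was clear of everything, and the clock read about 31 s.

No check failed. The only disagreement was that the two cameras differed by a few millimetres on positions. I saw no template knocked aside and no grip slip.

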